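# Heft the cartons and set the full ones in the pan

### The arm

A 6-joint arm with a two-finger parallel gripper is mounted at the origin on the work surface; the furniture and walls round the work are solid. World frame = base frame: x ahead of the robot, y to its left, z up, the work surface at z = 0. Lengths are in m, angles in degrees, forces in N, time in s.
With the tool pointing down it reaches from about 0.3 to 0.75 m from the base axis. Payload 8.5 kg.
Tool frame: the origin (TCP) lies at the very end of the fingers, on their centre line; the grasp point (between the pads) lies 19 mm behind it; z points along the fingers, y is the direction in which the jaws open and shut (so a half turn about z gives the same grasp; the last joint's range is limited). The gripper opens to 85 mm and grips with 20 to 120 N. Pads are 22 mm wide; open, the fingers measure 114 mm over their backs; the gripper's body (76 mm by 85 mm) begins 54 mm behind the grasp point. The pads swing forward as they close: fully open they stand 13 mm farther back than shut.
Start: joints at [63.237, 21.807, 74.336, -0, 83.858, -12.336], TCP at [0.137, 0.533, 0.231] pointing down, gripper open.
Joint ranges: [-178.18, 178.18], [-50.72, 133.34], [12.68, 142.11], [-81.47, 261.47], [9.98, 163.14], [-165.26, 165.26]. Speed limits (degrees/s): [136.94, 136.94, 180, 180, 180, 180].

### API

Orientations are given as a 3x3 rotation matrix whose columns are the frame's x, y, z axes.
In Python, from rig import status, vision, env gives the robot as it stands.
- The arm moves only by the tool send_rows, never from a script. Its argument "targets" is a list of rows, each a list of 7 numbers: the shift along the tool's x, y, z in units of 50 mm (1.0 is 50 mm), then the turn, a rotation vector about the tool's x, y, z in units of 8 degrees (1.0 is 8 degrees), then the finger opening in mm, from 0 to 85.4. A call has 1 to 5 rows; each row is the pose to reach, as a shift and turn from the pose commanded when the call began, along the tool's axes at that moment; what a row does not reach only later rows make up. A row lasts 1/8 s, in which the tool goes at most 62.5 mm and 10.7 degrees, less where a joint would pass 70% of its speed; a pose out of reach is approached as far as the arm can. A call with a gripper value outside its range is refused whole. The fingers move at their own pace and stop on an object; "grip_force" is the grip in N (left out, the last holds). Time passes only in rows, so rows that repeat a pose let the fingers close. It gives the time, the measured TCP pose, the force and the opening at its end, in the units of the state.
- status.observe(): the state, without advancing time (a new reading comes with each control period).
- vision.get_image(name): name is "side" or "top"; returns (picture, depth): 400x640x3 uint8, red, green, blue; 400x640 float32, m along the optical axis (not along the pixel's ray), 0 where there is no reading.
- vision.camera_model(name): a dict with "camera_matrix" (3x3 intrinsics, pixels), "view" (4x4, takes a point from world to camera coordinates). Camera axes: x right, y down, z forward; pixel columns grow to the right and rows downward; lengths in m; the calibration is good to about 2 mm. A picture is of the moment at which its call begins. camera_model takes no time and is no camera call.
- env.close_job(): hands the job in, once; it reports no verdict.
Trained networks look in the newest picture that a camera, given by its name, has taken for a name from the list of things; names that differ only in an ending like _2 or _b are one class to them, and where a whole thing is asked for, a point or a joint stands for the part that bears it (a point fixed in the world has none). Each returns a list of dicts, best first, with "p" (0 to 1); they miss things now and then, are a little off and sometimes report something else, mostly with a low value. They report only what shows in the picture. A call takes as long as a camera call. They do not tell look-alikes from the thing itself.
- vision.masks_of(camera, label): "pixels" (400x640 bool, what is visible of it) and "extent" ([left, top, right, bottom] in pixels, round what is visible of it).
The state is a dict: "time_s": time; "q": joint angles; "qvel": joint speeds; "joint_efforts": joint torques, N m; "position": TCP position; "tool_rot": TCP orientation; "ft_force": force on the tool from outside, world axes, zero at the start; "wrist_torque": the same for the moment, N m; "grip_width": finger opening in m.
Only numpy, scipy, OpenCV 4.12 (cv2) and the standard library are available. Lean on these libraries where they do the work, as an engineer would, in place of code of your own. Each camera call takes 0.05 s, during which the arm holds its last target.

### The job

Two small, identical-looking cardboard cartons stand on the open bench: at least one of them is packed full of steel, the other may be full or empty, and only the weight in the hand tells. Set every full one down upright inside the shallow steel pan (do not drop it), and leave or put back an empty one upright where it stood.

Things in the scene. Friction and masses are not known exactly. Their poses are not given: they have to be found in the camera images.
- carton_1: closed plain cardboard carton, 60 (x) x 84 (y) x 50 (z) mm, pale tape along the top, the left one (nearer to the pan) of the two, standing on the bench. Origin: centre of its underside; z up, x across the 60 mm width (pinch it there). Same look as the other; full 0.6 to 0.8 kg, empty 0.12 kg, changing from start to start.
- carton_2: closed plain cardboard carton, 60 (x) x 84 (y) x 50 (z) mm, pale tape along the top, the right one (farther from the pan) of the two, standing on the bench. Origin: centre of its underside; z up, x across the 60 mm width (pinch it there). Same look as the other; full 0.6 to 0.8 kg, empty 0.12 kg, changing from start to start.
- pan: shallow square folded sheet-steel pan, fixed on the bench to the robot's left, open on top: 262 (x) x 270 (y) mm outside, rim 14 mm high and 2 mm thick, floor 2 mm above the bench. Origin: centre of its underside; x and y along its sides, z up. Both cartons fit in it side by side.
Mind the look-alikes: they are no part of the job. Leave any purple look-alike of the carton_2 alone. Leave any red look-alike of the carton_1 alone.

How it is judged:
By the outcome, as a careful person would: the job done as asked, in the order asked, and still so for the second after the job is handed in, with the robot touching nothing.
It also fails if it takes over 61 s, if anything falls off the work surface, if the arm or the gripper's body presses on something with over 40 N, if the wrist force passes 120 N, or if a joint passes its speed limit or range.

## Working session

There is one attempt and no reset: what is moved stays moved. The work goes in short steps, Python scripts to look and compute and a tool call to move; the robot and the scene stay as the last step left them, time stands still between calls to the robot, and variables do not carry over. Pictures are saved under pics/ and viewed, and the job is handed in when it is done.

Besides the shell and the picture viewer there is one more tool, called after ">>>" in YAML: its name, and indented under it one key for each argument. send_rows: Moves the arm, as the interface text tells. Its arguments: {"type":"object","properties":{"targets":{"type":"array","items":{"type":"array","items":{"type":"number"}}},"grip_force":{"type":"number"}},"required":["targets"]}

```bash
mkdir -p pics; cat > h.py <<'E'
import numpy as np, cv2
from rig import status, vision, env
def save(img,n): cv2.imwrite('pics/'+n,cv2.cvtColor(img,cv2.COLOR_RGB2BGR))
def world(cam,depth):
    m=vision.camera_model(cam);K=np.array(m['camera_matrix']);V=np.array(m['view'])
    v,u=np.mgrid[0:400,0:640]
    P=np.stack([(u-K[0,2])/K[0,0]*depth,(v-K[1,2])/K[1,1]*depth,depth],-1)
    return (P-V[:3,3])@V[:3,:3]
E
python3 - <<'E'
from h import *
s=status.observe();print(s)
for c in ['top','side']:
    im,d=vision.get_image(c);save(im,c+'0.png');np.savez(c+'0.npz',im=im,d=d)
    W=world(c,d)
    for l in ['carton_1','pan']:
        for r in vision.masks_of(c,l):
            p=r['pixels']&(d>0);w=W[p]
            z=np.percentile(w[:,2],90); t=w[abs(w[:,2]-z)<.006]
            rect=cv2.minAreaRect((t[:,:2]*1000).astype(np.float32))
            print(c,l,round(r['p'],2),np.round(r['extent']),'z',z.round(3),'med',np.median(t,0).round(3),rect,im[p].mean(0).round())
E
```

```text
{'time_s': 0.0, 'q': array([ 6.32396805e+01,  2.18404390e+01,  7.43862267e+01,  8.12763818e-04,
        8.38582077e+01, -1.23348069e+01]), 'qvel': array([-0.01453008,  0.0334661 ,  0.06092385, -0.05333521,  0.02871774,
        0.05815795]), 'joint_efforts': array([-2.62879485e-04, -4.48466635e+01, -2.31276798e+01, -2.15738851e-04,
        4.80729126e-03, -1.85378326e-05]), 'position': array([0.13686645, 0.53238526, 0.23070828]), 'tool_rot': array([[-9.68471836e-01,  2.49122141e-01, -6.79571609e-04],
       [ 2.49122849e-01,  9.68470998e-01, -1.31631728e-03],
       [ 3.30221616e-04, -1.44411303e-03, -9.99998903e-01]]), 'ft_force': array([-0.11035052,  0.63062383, -0.48198654]), 'wrist_torque': array([-0.05329542, -0.01179253,  0.01052196]), 'grip_width': 0.08558850104228241}
top carton_1 0.92 [426. 189. 471. 220.] z 0.052 med [ 0.461 -0.315  0.051] ((461.8909912109375, -315.8667297363281), (59.93196487426758, 85.87271881103516), 12.891645431518555) [127. 106.  84.]
top carton_1 0.88 [298. 161. 336. 197.] z 0.052 med [ 0.533 -0.012  0.051] ((534.587158203125, -12.068218231201172), (60
[... 724 characters left out ...]
0559692382812, -14.112125396728516), (59.436012268066406, 89.41571807861328), 5.659877300262451) [140. 121.  97.]
side carton_1 0.89 [272. 192. 315. 229.] z 0.051 med [ 0.395 -0.007  0.05 ] ((395.2379455566406, -1.1871986389160156), (84.5616226196289, 60.975643157958984), 22.373178482055664) [145.  80.  75.]
side carton_1 0.74 [220. 284. 275. 354.] z 0.051 med [ 0.332 -0.374  0.05 ] ((331.1347961425781, -368.99359130859375), (60.548553466796875, 86.87406921386719), 32.8941764831543) [121.  97. 130.]
side carton_1 0.69 [305. 271. 350. 324.] z 0.051 med [ 0.46  -0.324  0.05 ] ((459.2096862792969, -317.57366943359375), (58.99124526977539, 86.22842407226562), 13.341066360473633) [143. 123.  99.]
```

```bash
python3 - <<'E'
from h import *
a=np.load('top0.npz');im=a['im'];W=world('top',a['d'])
c=cv2.resize(im[100:300,100:520],None,fx=1.9,fy=1.9,interpolation=cv2.INTER_CUBIC);save(c,'crop.png')
# pan rim
m=(W[...,2]>.008)&(W[...,2]<.02)&(W[...,0]>.38)&(W[...,0]<.78)&(W[...,1]>.12)&(W[...,1]<.5)
t=W[m];print(len(t),cv2.minAreaRect((t[:,:2]*1000).astype(np.float32)))
m=(W[...,2]>.03)&(a['d']>0);n,l,st,ce=cv2.connectedComponentsWithStats(m.astype(np.uint8))
for i in range(1,n):
    if st[i,4]>30: print(st[i],np.median(W[l==i],0).round(3),W[l==i].min(0).round(3),W[l==i].max(0).round(3))
E
```

```text
695 ((605.0966796875, 288.294921875), (329.7483825683594, 303.7453308105469), 5.5286173820495605)
[ 51   0  65   3 107] [1.029 0.578 0.033] [1.024 0.501 0.03 ] [1.035 0.666 0.038]
[ 212    0   83   87 6433] [0.806 0.115 0.169] [0.765 0.035 0.03 ] [0.995 0.202 0.209]
[ 390    4   49   77 1278] [ 0.921 -0.271  0.054] [ 0.777 -0.314  0.03 ] [ 0.996 -0.208  0.081]
[ 440    7   53   73 1525] [ 0.902 -0.404  0.053] [ 0.776 -0.446  0.03 ] [ 0.945 -0.339  0.081]
[ 319   14   42   62 2510] [ 0.844 -0.075  0.086] [ 0.794 -0.128  0.03 ] [ 0.93  -0.024  0.091]
[ 169   19   27   57 1104] [0.879 0.313 0.04 ] [0.809 0.284 0.03 ] [0.958 0.356 0.05 ]
[ 372   89   42   44 1161] [ 0.687 -0.196  0.052] [ 0.64  -0.244  0.03 ] [ 0.744 -0.152  0.057]
[298 161  39  31 988] [ 0.532 -0.012  0.051] [ 0.501 -0.056  0.03 ] [0.568 0.031 0.056]
[390 172  17  16 190] [ 0.523 -0.202  0.032] [ 0.504 -0.221  0.03 ] [ 0.541 -0.183  0.036]
[ 429  186   45   35 1047] [ 0.46  -0.313  0.051] [ 0.424 -0.361  0.03 ] [ 0.498 -0.269  0.056]
[ 294  213   39   45 1028] [0.396 0.001 0.051] [ 0.348 -0.041  0.032] [0.446 0.042 0.055]
[ 455  237   50   44 1179] [ 0.333 -0.364  0.05 ] [ 0.288 -0.418  0.03 ] [ 0.38  -0.317  0.056]
[298 384  57  16 616] [ 0.099 -0.014  0.147] [ 0.059 -0.071  0.03 ] [0.107 0.04  0.176]
```

View pics/top0.png

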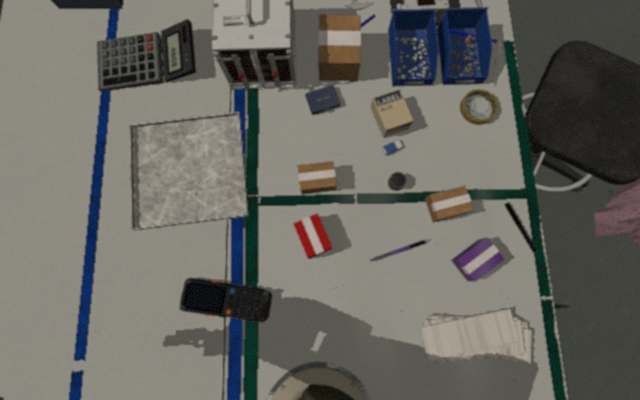

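View pics/side0.png

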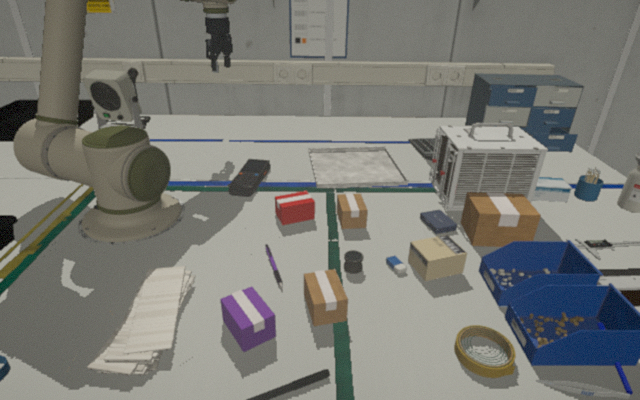

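```bash
sleep 1
```

```text
(no output)
```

View pics/crop.png

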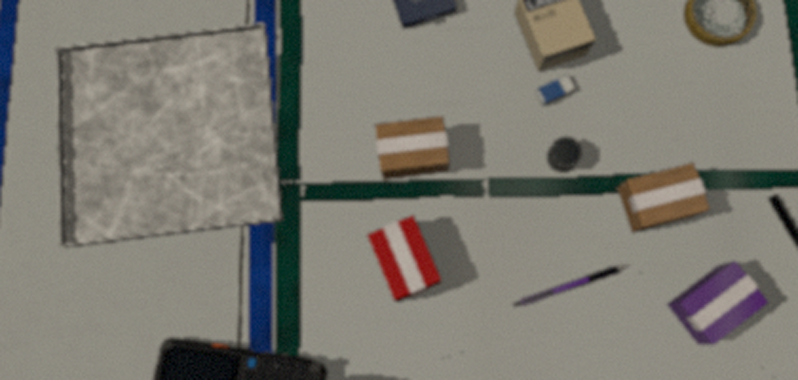

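Top view: brown cartons at px (317,177), nearer the pan, and (449,204). Both have a tan body with pale tape, so they are carton_1 and carton_2. The red (313,235) and purple (478,260) ones are look-alikes and stay put. The big brown box at (340,45) is a different size. The enlarged crop confirms this. The pan is centred near (190,170).

```bash
cat > go.py <<'E'
import sys
from h import *
def go(x,y,z,yaw):
    s=status.observe();R=np.array(s['tool_rot']);p=np.array(s['position'])
    a=np.radians(yaw);c,n=np.cos(a),np.sin(a)
    G=np.array([[n,c,0],[-c,n,0],[0,0,-1]])  # y axis along yaw, z down
    rv=cv2.Rodrigues(R.T@G)[0].ravel()
    print('t',s['time_s'],'pos',p.round(4),'yaw',np.degrees(np.arctan2(R[1,1],R[0,1])).round(1),'F',np.round(s['ft_force'],1),'w',round(s['grip_width'],4))
    print('row',(R.T@(np.array([x,y,z])-p)/.05).round(3),(np.degrees(rv)/8).round(3))
go(*map(float,sys.argv[1:5]))
E
python3 go.py .534 -.012 .15 5.5
```

```text
t 0.3 pos [0.137  0.5326 0.2311] yaw 75.6 F [ 0.2 -0.7  0.8] w 0.0853
row [-10.404  -8.568   1.625] [-9.211e+00 -6.458e+00  1.000e-03]
```

```bash
sed -i 's/\[\[n,c,0\],\[-c,n,0\]/[[-n,c,0],[c,n,0]/' go.py
python3 go.py .534 -.012 .15 5.5
```

```text
t 0.3 pos [0.137  0.5326 0.2311] yaw 75.6 F [ 0.2 -0.7  0.8] w 0.0853
row [-10.404  -8.568   1.625] [-3.000e-03  1.000e-03  8.759e+00]
```

>>> send_rows:
  targets:
    - [-10.4,-8.57,1.62,0,0,8.76,85]
    - [-10.4,-8.57,1.62,0,0,8.76,85]
    - [-10.4,-8.57,1.62,0,0,8.76,85]
    - [-10.4,-8.57,1.62,0,0,8.76,85]
    - [-10.4,-8.57,1.62,0,0,8.76,85]
  grip_force: 60

```text
time_s: 0.92
position: [0.3206, 0.2802, 0.194]
tool_rot: [[-0.367, 0.93, 0.001], [0.93, 0.367, 0.0], [0.0, 0.001, -1.0]]
ft_force: [1.3, 0.9, 0.0]
grip_width: 0.085
```

```bash
python3 go.py .534 -.012 .15 5.5
```

```text
t 0.925 pos [0.3206 0.2802 0.194 ] yaw 21.5 F [1.3 0.9 0. ] w 0.085
row [-7.002  1.825  0.881] [ 5.000e-03 -1.000e-03  2.002e+00]
```

>>> send_rows:
  targets:
    - [-7,1.82,0.88,0,0,2,85]
    - [-7,1.82,0.88,0,0,2,85]
    - [-7,1.82,0.88,0,0,2,85]
    - [-7,1.82,0.88,0,0,2,85]
    - [-7,1.82,0.88,0,0,2,85]

```text
time_s: 1.55
position: [0.505, 0.0304, 0.1561]
tool_rot: [[-0.102, 0.995, 0.0], [0.995, 0.102, 0.0], [0.0, 0.0, -1.0]]
ft_force: [0.5, -0.0, -0.1]
grip_width: 0.0851
```

```bash
python3 go.py .534 -.012 .15 5.5
```

```text
t 1.55 pos [0.505  0.0304 0.1561] yaw 5.8 F [ 0.5 -0.  -0.1] w 0.0851
row [-0.902  0.49   0.123] [ 0.003 -0.     0.042]
```

>>> send_rows:
  targets:
    - [-0.9,0.49,0.12,0,0,0,85]
    - [-0.9,0.49,0.12,0,0,0,85]
    - [-0.9,0.49,0.12,0,0,0,85]

```text
time_s: 1.92
position: [0.5325, -0.0096, 0.1501]
tool_rot: [[-0.102, 0.995, -0.001], [0.995, 0.102, 0.0], [0.0, -0.001, -1.0]]
ft_force: [-0.0, 0.6, -0.8]
grip_width: 0.085
```

```bash
python3 go.py .534 -.012 .012 5.5
```

```text
t 1.925 pos [ 0.5325 -0.0096  0.1501] yaw 5.9 F [-0.   0.6 -0.8] w 0.085
row [-0.052  0.026  2.763] [-0.005 -0.003  0.044]
```

>>> send_rows:
  targets:
    - [0,0.02,1,0,0,0.04,85]
    - [0,0.02,1.8,0,0,0.04,85]
    - [0,0.02,2.4,0,0,0.04,85]
    - [0,0.02,2.76,0,0,0.04,85]
    - [0,0.02,2.76,0,0,0.04,85]

```text
time_s: 2.55
position: [0.533, -0.0086, 0.0118]
tool_rot: [[-0.098, 0.995, -0.002], [0.995, 0.098, 0.001], [0.001, -0.002, -1.0]]
ft_force: [0.0, -0.3, -0.0]
grip_width: 0.085
```

>>> send_rows:
  targets:
    - [0,0,0,0,0,0,50]
    - [0,0,0,0,0,0,50]
    - [0,0,0,0,0,0,50]
    - [0,0,0,0,0,0,50]

```text
time_s: 3.05
position: [0.534, -0.0095, 0.0136]
tool_rot: [[-0.097, 0.995, 0.001], [0.995, 0.097, -0.0], [-0.0, 0.001, -1.0]]
ft_force: [-2.6, 2.3, 7.8]
grip_width: 0.0595
```

```bash
python3 go.py .534 -.012 .012 5.5
```

```text
t 3.05 pos [ 0.534  -0.0095  0.0136] yaw 5.6 F [-2.6  2.3  7.8] w 0.0595
row [-0.049 -0.006  0.032] [0.008 0.001 0.008]
```

>>> send_rows:
  targets:
    - [0,0,-0.2,0,0,0,50]
    - [0,0,-0.5,0,0,0,50]
    - [0,0,-1,0,0,0,50]
    - [0,0,-1,0,0,0,50]
    - [0,0,-1,0,0,0,50]

```text
time_s: 3.68
position: [0.5335, -0.0098, 0.0618]
tool_rot: [[-0.096, 0.995, -0.001], [0.995, 0.096, 0.0], [0.0, -0.001, -1.0]]
ft_force: [-0.7, -0.7, -8.0]
grip_width: 0.0589
```

>>> send_rows:
  targets:
    - [0,0,0,0,0,0,50]
    - [0,0,0,0,0,0,50]

```text
time_s: 3.92
position: [0.5337, -0.0098, 0.0617]
tool_rot: [[-0.097, 0.995, -0.001], [0.995, 0.097, 0.0], [0.0, -0.001, -1.0]]
ft_force: [0.4, -0.0, -7.1]
grip_width: 0.0589
```

>>> send_rows:
  targets:
    - [0,0,0,0,0,0,50]

```text
time_s: 4.05
position: [0.5338, -0.0098, 0.062]
tool_rot: [[-0.096, 0.995, -0.001], [0.995, 0.096, 0.0], [0.0, -0.001, -1.0]]
ft_force: [0.3, 0.2, -7.4]
grip_width: 0.0594
```

```bash
python3 - <<'E'
from h import *
im,d=vision.get_image('side');save(im[120:350,200:480],'l1.png')
E
python3 go.py .534 -.012 .15 5.5
```

```text
t 4.1 pos [ 0.5339 -0.0098  0.062 ] yaw 5.5 F [-0.6 -0.3 -7. ] w 0.0594
row [-0.043 -0.002 -1.759] [-0.003 -0.001  0.004]
```

View pics/l1.png

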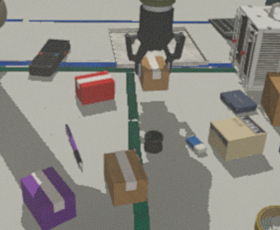

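carton_1 hangs clear of the bench at crop px (153,72). The 7.1 N load is about 0.73 kg, so it is full and goes to the pan.

```bash
python3 go.py .565 .363 .10 5.7
```

```text
t 4.1 pos [ 0.5339 -0.0098  0.062 ] yaw 5.5 F [-0.6 -0.3 -7. ] w 0.0594
row [ 7.362  1.338 -0.758] [-0.003 -0.001 -0.021]
```

>>> send_rows:
  targets:
    - [0.5,0.1,-0.5,0,0,0,50]
    - [1.4,0.25,-0.76,0,0,0,50]
    - [2.4,0.43,-0.76,0,0,0,50]
    - [3.4,0.61,-0.76,0,0,0,50]
    - [4.4,0.8,-0.76,0,0,0,50]

```text
time_s: 4.72
position: [0.5524, 0.2146, 0.1002]
tool_rot: [[-0.096, 0.995, -0.0], [0.995, 0.096, -0.0], [-0.0, -0.0, -1.0]]
ft_force: [0.1, -0.8, -7.5]
grip_width: 0.059
```

>>> send_rows:
  targets:
    - [1,0.18,0,0,0,0,50]
    - [1.9,0.34,0,0,0,0,50]
    - [2.6,0.48,0,0,0,0,50]
    - [2.96,0.54,0,0,0,0,50]
    - [2.96,0.54,0,0,0,0,50]

```text
time_s: 5.35
position: [0.5648, 0.3635, 0.0997]
tool_rot: [[-0.098, 0.995, -0.001], [0.995, 0.098, -0.0], [-0.0, -0.001, -1.0]]
ft_force: [-0.5, 0.2, -7.5]
grip_width: 0.0593
```

>>> send_rows:
  targets:
    - [0,0,0,0,0,0,50]
    - [0,0,0,0,0,0,50]

```text
time_s: 5.6
position: [0.5653, 0.3618, 0.1003]
tool_rot: [[-0.095, 0.995, -0.0], [0.995, 0.095, -0.0], [-0.0, -0.0, -1.0]]
ft_force: [-0.4, 0.2, -7.2]
grip_width: 0.0592
```

```bash
python3 - <<'E'
from h import *
im,d=vision.get_image('top');save(cv2.resize(im[60:260,100:360],None,fx=3,fy=3),'p1.png')
E
python3 go.py .565 .363 .020 5.7
```

```text
t 5.65 pos [0.5653 0.362  0.1004] yaw 5.5 F [ 0.1 -0.3 -6.6] w 0.0592
row [ 0.022 -0.005  1.608] [-0.001  0.001 -0.029]
```

View pics/p1.png

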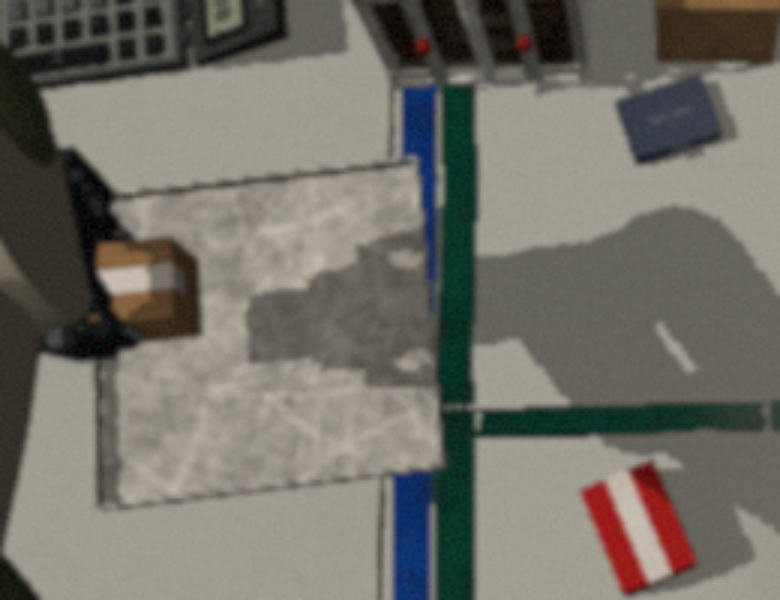

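The carton hangs over the pan's left side at crop px (150,290), and it looks left because of its height. I'll check the pan centre from its corners, at crop px about (415,158), (445,468), (100,505) and (93,197).

```bash
python3 - <<'E'
from h import *
m=vision.camera_model('top');K=np.array(m['camera_matrix']);V=np.array(m['view']);R=V[:3,:3];C=-R.T@V[:3,3]
q=[]
for u,v in [(415,158),(445,468),(100,505),(93,197)]:
    r=R.T@np.linalg.inv(K)@np.array([u/3+100,v/3+60,1]);w=C+r*(.014-C[2])/r[2];q.append(w[:2]);print(w.round(3))
print(np.mean(q,0))
E
```

```text
[0.711 0.179 0.014]
[0.45  0.151 0.014]
[0.429 0.418 0.014]
[0.685 0.443 0.014]
[0.56880071 0.29784379]
```

>>> send_rows:
  targets:
    - [-0.08,0,0.6,0,0,0,50]
    - [-0.08,0,1.1,0,0,0,50]
    - [-0.08,0,1.4,0,0,0,50]
    - [-0.08,0,1.58,0,0,0,50]
    - [-0.08,0,1.6,0,0,0,50]

```text
time_s: 6.28
position: [0.5656, 0.3589, 0.0203]
tool_rot: [[-0.096, 0.995, -0.0], [0.995, 0.096, 0.0], [0.0, -0.0, -1.0]]
ft_force: [0.6, 0.1, -6.8]
grip_width: 0.059
```

>>> send_rows:
  targets:
    - [0,0,0.04,0,0,0,50]
    - [0,0,0.06,0,0,0,50]
    - [0,0,0.08,0,0,0,50]

```text
time_s: 6.65
position: [0.5656, 0.359, 0.0166]
tool_rot: [[-0.097, 0.995, 0.001], [0.995, 0.097, 0.0], [0.0, 0.001, -1.0]]
ft_force: [0.1, -0.2, -6.6]
grip_width: 0.0589
```

>>> send_rows:
  targets:
    - [0,0,0.02,0,0,0,50]
    - [0,0,0.03,0,0,0,50]

```text
time_s: 6.9
position: [0.5656, 0.359, 0.0155]
tool_rot: [[-0.097, 0.995, 0.0], [0.995, 0.097, 0.0], [0.0, 0.001, -1.0]]
ft_force: [-2.9, -1.4, 1.8]
grip_width: 0.059
```

>>> send_rows:
  targets:
    - [0,0,0.02,0,0,0,50]
    - [0,0,0.02,0,0,0,50]

```text
time_s: 7.15
position: [0.5656, 0.359, 0.0154]
tool_rot: [[-0.097, 0.995, 0.001], [0.995, 0.097, 0.0], [0.0, 0.001, -1.0]]
ft_force: [-5.0, -2.1, 6.7]
grip_width: 0.0588
```

>>> send_rows:
  targets:
    - [0,0,0,0,0,0,72]
    - [0,0,0,0,0,0,85]
    - [0,0,0,0,0,0,85]
    - [0,0,0,0,0,0,85]

```text
time_s: 7.65
position: [0.5656, 0.3589, 0.0137]
tool_rot: [[-0.097, 0.995, 0.0], [0.995, 0.097, 0.0], [0.0, 0.0, -1.0]]
ft_force: [-0.4, -0.3, -0.6]
grip_width: 0.0849
```

>>> send_rows:
  targets:
    - [0,0,-0.5,0,0,0,85]
    - [0,0,-1.4,0,0,0,85]
    - [0,0,-2.4,0,0,0,85]
    - [0,0,-2.4,0,0,0,85]

```text
time_s: 8.15
position: [0.5671, 0.3597, 0.1383]
tool_rot: [[-0.097, 0.995, 0.008], [0.995, 0.097, 0.003], [0.002, 0.008, -1.0]]
ft_force: [0.2, 0.0, -0.1]
grip_width: 0.0851
```

```bash
python3 go.py .461 -.316 .14 13
```

```text
t 8.15 pos [0.5671 0.3597 0.1383] yaw 5.5 F [ 0.2  0.  -0.1] w 0.0851
row [-13.245  -3.417  -0.095] [ 0.06  -0.014 -0.932]
```

>>> send_rows:
  targets:
    - [-13.2,-3.42,0,0,0,-0.93,85]
    - [-13.2,-3.42,0,0,0,-0.93,85]
    - [-13.2,-3.42,0,0,0,-0.93,85]
    - [-13.2,-3.42,0,0,0,-0.93,85]
    - [-13.2,-3.42,0,0,0,-0.93,85]

```text
time_s: 8.78
position: [0.5158, 0.0485, 0.133]
tool_rot: [[-0.225, 0.974, -0.001], [0.974, 0.225, 0.0], [0.0, -0.001, -1.0]]
ft_force: [1.1, -0.9, -0.5]
grip_width: 0.0849
```

```bash
python3 go.py .461 -.316 .14 13
```

```text
t 8.775 pos [0.5158 0.0485 0.133 ] yaw 13.0 F [ 1.1 -0.9 -0.5] w 0.0849
row [-6.856 -2.706 -0.139] [-0.007 -0.002 -0.001]
```

>>> send_rows:
  targets:
    - [-6.85,-2.7,0,0,0,0,85]
    - [-6.85,-2.7,0,0,0,0,85]
    - [-6.85,-2.7,0,0,0,0,85]
    - [-6.85,-2.7,0,0,0,0,85]
    - [-6.85,-2.7,0,0,0,0,85]

```text
time_s: 9.4
position: [0.4694, -0.2606, 0.133]
tool_rot: [[-0.224, 0.975, -0.001], [0.975, 0.224, 0.001], [0.001, -0.001, -1.0]]
ft_force: [0.9, -0.4, 0.7]
grip_width: 0.085
```

```bash
python3 - <<'E'
from h import *
im,d=vision.get_image('top');save(cv2.resize(im[90:290,90:510],None,fx=1.9,fy=1.9),'p2.png')
W=world('top',d)
for r in vision.masks_of('top','carton_1'):
    p=r['pixels']&(d>0);w=W[p];z=np.percentile(w[:,2],90); t=w[abs(w[:,2]-z)<.006]
    print(round(r['p'],2),np.round(r['extent']),z.round(3),cv2.minAreaRect((t[:,:2]*1000).astype(np.float32)),im[p].mean(0).round())
E
python3 go.py .461 -.316 .14 13
```

```text
0.96 [139. 150. 180. 187.] 0.054 ((567.3468627929688, 356.2613220214844), (60.3649787902832, 86.57036590576172), 5.689659118652344) [132. 111.  89.]
0.58 [492. 251. 503. 266.] 0.052 ((332.22442626953125, -405.2821960449219), (17.806638717651367, 34.182796478271484), 73.99571990966797) [63. 42. 72.]
t 9.5 pos [ 0.4691 -0.2641  0.1328] yaw 12.6 F [-0.2  0.7  0.1] w 0.085
row [-0.978 -0.386 -0.144] [-0.004  0.006 -0.045]
```

View pics/p2.png

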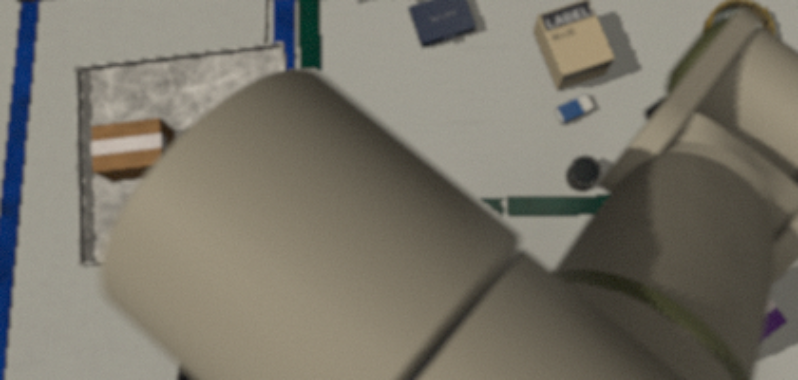

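carton_1 stands upright in the pan at crop px (127,148). Its top is at z≈0.054 and its centre at (0.567, 0.356), inside the rim. Now carton_2.

>>> send_rows:
  targets:
    - [-0.98,-0.39,0,0,0,-0.04,85]
    - [-0.98,-0.39,0,0,0,-0.04,85]
    - [-0.98,-0.39,0,0,0,-0.04,85]
    - [-0.98,-0.39,0,0,0,-0.04,85]

```text
time_s: 10.0
position: [0.4625, -0.3097, 0.1336]
tool_rot: [[-0.231, 0.973, -0.0], [0.973, 0.231, 0.001], [0.001, -0.0, -1.0]]
ft_force: [0.6, -0.2, -0.4]
grip_width: 0.0851
```

```bash
python3 go.py .461 -.316 .013 13
```

```text
t 10.0 pos [ 0.4625 -0.3097  0.1336] yaw 13.4 F [ 0.6 -0.2 -0.4] w 0.0851
row [-0.118 -0.057  2.412] [-0.002 -0.005  0.046]
```

>>> send_rows:
  targets:
    - [-0.11,-0.05,0.4,0,0,0.04,85]
    - [-0.11,-0.05,1.2,0,0,0.04,85]
    - [-0.11,-0.05,1.9,0,0,0.04,85]
    - [-0.11,-0.05,2.41,0,0,0.04,85]
    - [-0.11,-0.05,2.41,0,0,0.04,85]

```text
time_s: 10.62
position: [0.4608, -0.3153, 0.012]
tool_rot: [[-0.226, 0.974, -0.003], [0.974, 0.226, 0.003], [0.003, -0.002, -1.0]]
ft_force: [0.6, -0.1, 0.4]
grip_width: 0.085
```

>>> send_rows:
  targets:
    - [0,0,0,0,0,0,50]
    - [0,0,0,0,0,0,50]
    - [0,0,0,0,0,0,50]
    - [0,0,0,0,0,0,50]

```text
time_s: 11.12
position: [0.4619, -0.3172, 0.0148]
tool_rot: [[-0.225, 0.974, 0.002], [0.974, 0.225, -0.002], [-0.002, 0.002, -1.0]]
ft_force: [1.1, 0.8, 6.6]
grip_width: 0.0592
```

>>> send_rows:
  targets:
    - [0,0,-0.2,0,0,0,50]
    - [0,0,-0.5,0,0,0,50]
    - [0,0,-1,0,0,0,50]
    - [0,0,-1,0,0,0,50]
    - [0,0,-1,0,0,0,50]

```text
time_s: 11.75
position: [0.4609, -0.3166, 0.063]
tool_rot: [[-0.225, 0.974, -0.0], [0.974, 0.225, 0.0], [0.0, -0.0, -1.0]]
ft_force: [-0.7, 1.1, -1.6]
grip_width: 0.0591
```

>>> send_rows:
  targets:
    - [0,0,0,0,0,0,50]
    - [0,0,0,0,0,0,50]

```text
time_s: 12.0
position: [0.4609, -0.3167, 0.0627]
tool_rot: [[-0.225, 0.974, -0.001], [0.974, 0.225, 0.001], [0.001, -0.001, -1.0]]
ft_force: [0.0, -0.2, -1.1]
grip_width: 0.0594
```

>>> send_rows:
  targets:
    - [0,0,0,0,0,0,50]

```text
time_s: 12.12
position: [0.4611, -0.3168, 0.063]
tool_rot: [[-0.225, 0.974, -0.0], [0.974, 0.225, 0.0], [0.001, -0.0, -1.0]]
ft_force: [-0.2, 0.3, -1.4]
grip_width: 0.0597
```

```bash
python3 - <<'E'
from h import *
im,d=vision.get_image('side');save(cv2.resize(im[150:380,180:460],None,fx=2,fy=2),'l2.png')
E
python3 go.py .575 .238 .12 5.8
```

```text
t 12.175 pos [ 0.4611 -0.3168  0.0631] yaw 13.0 F [ 0.   0.4 -0.2] w 0.0594
row [10.301  4.712 -1.136] [-0.002 -0.002  0.898]
```

View pics/l2.png

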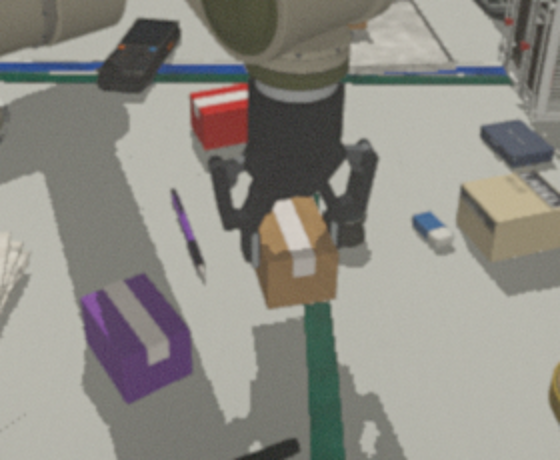

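carton_2 hangs clear of the bench in the jaws at crop px (295,250). The load is only about 1.2 N, or 0.12 kg, so it is empty and goes back straight down.

>>> send_rows:
  targets:
    - [0,0,0.4,0,0,0,50]
    - [0,0,0.7,0,0,0,50]
    - [0,0,0.88,0,0,0,50]
    - [0,0,0.93,0,0,0,50]
    - [0,0,0.95,0,0,0,50]

```text
time_s: 12.8
position: [0.4613, -0.317, 0.016]
tool_rot: [[-0.225, 0.974, 0.0], [0.974, 0.225, -0.0], [-0.0, 0.0, -1.0]]
ft_force: [0.7, 1.1, -0.5]
grip_width: 0.0593
```

>>> send_rows:
  targets:
    - [0,0,0.02,0,0,0,50]
    - [0,0,0.03,0,0,0,50]

```text
time_s: 13.05
position: [0.4613, -0.317, 0.0149]
tool_rot: [[-0.225, 0.974, 0.001], [0.974, 0.225, -0.001], [-0.001, 0.0, -1.0]]
ft_force: [-3.0, 2.0, 7.0]
grip_width: 0.0593
```

Contact; releasing.

>>> send_rows:
  targets:
    - [0,0,0,0,0,0,72]
    - [0,0,0,0,0,0,85]
    - [0,0,0,0,0,0,85]
    - [0,0,0,0,0,0,85]

```text
time_s: 13.55
position: [0.4611, -0.3169, 0.0143]
tool_rot: [[-0.225, 0.974, -0.0], [0.974, 0.225, 0.0], [0.0, -0.0, -1.0]]
ft_force: [0.2, 0.6, -0.1]
grip_width: 0.0854
```

>>> send_rows:
  targets:
    - [0,0,-0.5,0,0,0,85]
    - [0,0,-1.4,0,0,0,85]
    - [0,0,-2.4,0,0,0,85]
    - [0,0,-3,0,0,0,85]
    - [0,0,-3,0,0,0,85]

```text
time_s: 14.18
position: [0.4618, -0.3174, 0.1665]
tool_rot: [[-0.225, 0.974, 0.003], [0.974, 0.225, -0.003], [-0.004, 0.002, -1.0]]
ft_force: [-0.2, -0.7, -0.5]
grip_width: 0.085
```

>>> send_rows:
  targets:
    - [1,0,0,0,0,0,85]
    - [2,0,0,0,0,0,85]
    - [3,0,0,0,0,0,85]
    - [4,0,0,0,0,0,85]
    - [4,0,0,0,0,0,85]

```text
time_s: 14.8
position: [0.4148, -0.1192, 0.1634]
tool_rot: [[-0.228, 0.974, -0.002], [0.974, 0.228, 0.002], [0.002, -0.002, -1.0]]
ft_force: [-0.2, 0.3, -0.2]
grip_width: 0.0852
```

```bash
python3 - <<'E'
from h import *
for c in ['side','top']:
    im,d=vision.get_image(c);save(im,c+'9.png')
    W=world(c,d)
    for r in vision.masks_of(c,'carton_1'):
        p=r['pixels']&(d>0);w=W[p];z=np.percentile(w[:,2],90); t=w[abs(w[:,2]-z)<.006]
        print(c,round(r['p'],2),np.round(r['extent']),z.round(3),cv2.minAreaRect((t[:,:2]*1000).astype(np.float32)),im[p].mean(0).round())
s=status.observe();print(s['time_s'],s['ft_force'].round(1),s['position'])
E
```

```text
side 0.89 [307. 273. 351. 328.] 0.051 ((459.9507141113281, -317.863525390625), (60.23622131347656, 86.65978240966797), 13.492904663085938) [124. 108.  88.]
side 0.8 [272. 190. 314. 229.] 0.051 ((394.79461669921875, -0.97467041015625), (84.44993591308594, 63.406463623046875), 22.414182662963867) [153.  85.  80.]
side 0.7 [343. 139. 362. 166.] 0.053 ((565.1171875, 353.70654296875), (59.586116790771484, 89.1607437133789), 5.2295942306518555) [142. 124. 101.]
top 0.87 [453. 186. 471. 215.] 0.053 ((457.7237243652344, -345.2774353027344), (40.859642028808594, 76.52571105957031), 64.89251708984375) [98. 82. 65.]
top 0.73 [293. 214. 319. 250.] 0.052 ((409.9637451171875, 20.68134880065918), (44.895870208740234, 84.74777221679688), 71.65744018554688) [167.  86.  80.]
top 0.58 [138. 149. 181. 183.] 0.054 ((567.43701171875, 356.3990478515625), (60.631107330322266, 86.07730102539062), 5.421488285064697) [127. 105.  83.]
top 0.57 [454. 237. 503. 279.] 0.052 ((333.2900390625, -367.22772216796875), (60.378570556640625, 84.74193572998047), 33.29629898071289) [ 99.  80. 102.]
15.0 [ 0.1 -0.1  0. ] [ 0.41648364 -0.12280655  0.16382512]
```

View pics/side9.png

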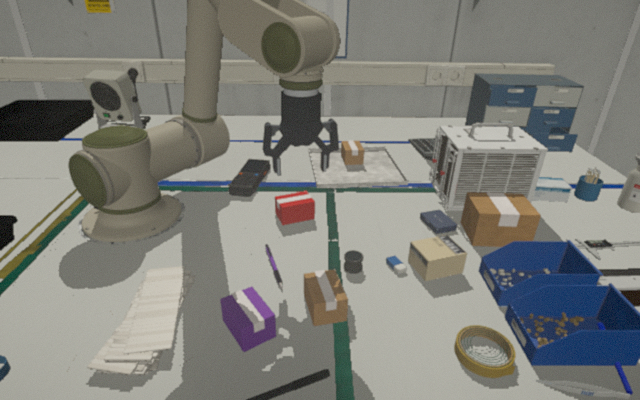

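View pics/top9.png

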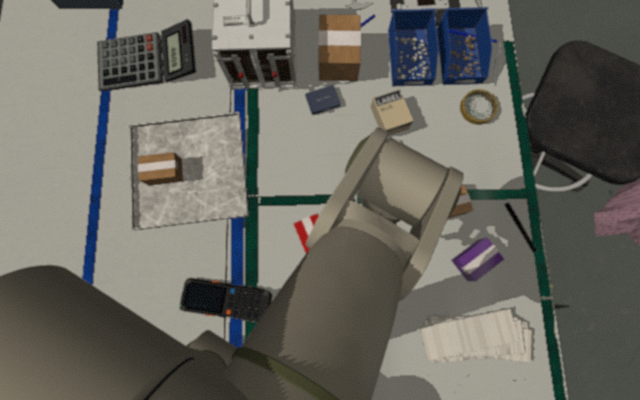

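carton_1 is upright in the pan at top px (160,168). carton_2 is back on its spot at side px (327,298), within 1 mm of its starting position in the same camera. The look-alikes have not moved and the arm is clear.

```bash
python3 -c "
from rig import env;print(env.close_job())"
```

```text
the job is handed in; nothing more can be done
None
```

I lifted and weighed both cartons: carton_1 was full and now stands in the pan, and carton_2 was empty and is back where it stood.

- **carton_1:** it pulled about 7.1 N in the hand (about 0.73 kg). I lowered it until it touched the pan floor, then released it. It stands upright at about (0.567, 0.356), inside the rim.
- **carton_2:** it pulled about 1.2 N (about 0.12 kg). I set it straight back down, and the side camera puts it within 1 mm and 0.2° of where it started.
- **Other checks:** the red and purple look-alikes have not moved, and the arm was clear with about 0 N at the wrist. I handed the job in at about 15 s. The highest wrist force I read was about 9 N.
- **Disagreement:** the last top view was off for carton_2 and the red look-alike because the arm partly hid them, so I used the side camera there. The two cameras differ by 2–3 mm on carton_1.

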